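# Load a battery cartridge into a torch body, home to its hidden contact

### The job

Take the long battery cartridge from the foam tray, lay it in the trough of the loading jig and slide it into the open end of the torch tube until you feel it come up against the hidden contact at the bottom; some drag on the way is normal, and it must be fully home. Push gently so that the spring contact inside is not crushed, let go, and leave everything else on the bench as it stands.

Things in the scene. Friction and masses are not known exactly. Their poses are not given: they have to be found in the camera images.
- cartridge: Battery cartridge, grey plastic cylinder with bare steel bands at both ends, 26 mm diameter, 90 mm long, about 0.11 kg (0.08 to 0.14), both ends alike and chamfered 2 mm (either may go in first). Origin at its centre, x along its length; roll about x is arbitrary. It starts lying in one of the tray's two grooves, its axis 28 mm above the table.
- short_cell: Cell of the same look and diameter (26 mm) but only 55 mm long, lying in the tray's other groove; origin at its centre, x along its length. Not to be used; leave it where it is.
- tray: Fixed white foam tray 130 x 180 x 15 mm, origin at the centre of its underside, on the table. On top two grooves along its x, at y = -45 and y = +45 mm, each between two low ribs that end 5 mm above the tray's top (20 mm above the table), so a fingertip fits beside the cartridge from there up.
- jig: Fixed loading jig (base 290 x 70 mm) holding a black torch body on its side. Origin on the table straight below the tube's open mouth; +x is the direction of insertion, z up. An open trough leads up to the mouth (x = -133 to -3 mm). The tube (39 mm outside, 29 mm bore) starts at x = 0, top 64 mm above the table; a thicker head closes it, x = 106 to 146 mm, top 70 mm above the table.
- trough (a point): Where to lay the cartridge: on the trough's centre line 65 mm in front of the mouth, 43 mm above the table, the height of the axis of a cartridge lying there. Grey plastic, 50 mm wide over all; floor 30 mm above the table, between two guide ribs 21.5 mm apart that end 35 mm above the table and centre the cartridge in line with the bore.
- mouth (a point): Centre of the tube's open mouth, on the bore's axis, 44 mm above the table. The hidden contact plate that stops the cartridge lies 60 to 82 mm inside, differently in each torch, so 8 to 30 mm of the cartridge stay outside when it is home. It is on a spring of 6 N per mm; over 20 N on the plate crushes it. On release it may push the cartridge back about 1 mm, which is fine.
- leaf (a point): On the bore's axis 30 mm inside the mouth (not visible): from here on a leaf spring in the roof rubs on the cartridge with a steady drag of about 2 to 7 N, felt long before the hidden contact; the contact's own resistance comes on top of it and rises within a millimetre or two. At least 3 N on the plate beyond the drag proves that it has been met.
- torch_a: Finished black torch standing on its tail, 34 mm diameter at the head, 110 mm tall, origin at the centre of its foot. Leave alone.
- torch_b: Another such standing torch. Leave alone.
- torch_c: Another such standing torch. Leave alone.
- tail_cap: Loose black tail cap, 34 mm diameter, 24 mm tall, origin under its centre. Leave alone.
- bezel: Loose steel bezel ring, 40 mm outside diameter, 10 mm tall, origin under its centre. Leave alone.
- driver: Screwdriver lying on the bench, about 0.2 m long along its x. Leave alone.

How it is judged:
By the outcome, as a careful person would: the job done as asked, in the order asked, and still so for the second after the job is handed in, with the robot touching nothing.
It also fails if it takes over 58 s, if anything falls off the work surface, if the arm or the gripper's body presses on something with over 40 N, if the wrist force passes 120 N, or if a joint passes its speed limit or range.

### The arm

A 7-joint arm with a two-finger parallel gripper is mounted at the origin on the work surface. World frame = base frame: x ahead of the robot, y to its left, z up, the work surface at z = 0. Lengths are in m, angles in degrees, forces in N, time in s.
With the tool pointing down it reaches from about 0.4 to 0.85 m from the base axis. Payload 4.5 kg.
Tool frame: the origin (TCP) lies midway between the tips of the shut fingers; the grasp point (between the pads) lies manip.pinch_z behind it (manip.pinch_z is the distance from the TCP to the grasp point, in m); z points along the fingers, y is the line along which they close (so a half turn about z gives the same grasp; the last joint's range is limited). The gripper opens to 88 mm and grips with 3 to 60 N. Pads are 18 mm wide; open, the fingers measure 123 mm over their backs; the gripper's body (75 mm by 187 mm) begins 45 mm behind the grasp point.
Start: joints at [65.191, 39.483, -11.15, 89.685, 9.013, 51.709, -12.324], TCP at [0.281, -0.558, 0.239] pointing down, gripper open.
Joint ranges: [-172.22, 172.22], [-26.19, 119.32], [-84.43, 86.54], [7.71, 146.69], [-57.33, 237.33], [2.42, 119.75], [-152.13, 152.13]. Speed limits (degrees/s): [147.25, 147.25, 180, 180, 180, 180, 180].

### API

Orientations are given as [roll, pitch, yaw] about the fixed x, y, z axes, in that order (R = Rz(yaw) Ry(pitch) Rx(roll)).
In Python, from plant import manip, cams gives the robot as it stands. The module is installed in compiled form; this text tells all that it offers.
- The arm moves only by the shell command python3 -m creep 'ROWS' [FORCE]. ROWS is JSON, a list that holds one entry, the list of rows, each a list of 7 numbers: the shift along the tool's x, y, z in mm, then the turn, a rotation vector about the tool's x, y, z in degrees, then the closure in counts, from 0 (fully open) to 255 (shut). A call has 1 to 12 rows; each row is the pose to reach, as a shift and turn from the pose commanded when the call began, along the tool's axes at that moment; what a row does not reach only later rows make up. A row lasts 1/10 s, in which the tool goes at most 50 mm and 8.59 degrees, less where a joint would pass 70% of its speed; a pose out of reach is approached as far as the arm can. A call with a gripper value outside its range is refused whole. The fingers move at their own pace and stop on an object; FORCE is the grip in N (left out, the last holds). Time passes only in rows, so rows that repeat a pose let the fingers close. It gives the time, the measured TCP pose, the force, the opening and the grip force at its end, in the units of the state.
- manip.read_state(): the state, without advancing time (a new reading comes with each control period).
- cams.capture(name): name is "scene" or "top" or "wrist"; returns the picture (480x640x3 uint8, red, green, blue); there is no depth.
- cams.calibration(name): a dict with "fov_y" (degrees; the focal length in pixels is half the picture's height over the tangent of half this angle, whatever the lens; pixels are square), "cx", "cy" (the principal point, pixels), "world_from_camera" (4x4, takes a point from camera to world coordinates). Camera axes: x right, y down, z forward; pixel columns grow to the right and rows downward; lengths in m; the calibration is good to about 2 mm. The wrist camera is an equidistant fisheye: a pixel r from the principal point sees the ray r / f radians off the axis. A picture is of the moment at which its call begins: read the wrist's pose just before it. calibration takes no time and is no camera call; for the wrist camera it gives the pose at the moment of the call.
- manip.hand_in(): hands the job in; it is judged then, once.
The state is a dict: "clock": time; "joints": joint angles; "qd": joint speeds; "joint_torque": joint torques, N m; "position": TCP position; "ee_rot": TCP orientation; "ft_force": force on the tool from outside, world axes, zero at the start; "torque": the same for the moment, N m; "grip_width": finger opening in m; "gripper_force": force on a finger pad.
Only numpy, scipy, OpenCV 4.12 (cv2) and the standard library are available. Lean on these libraries where they do the work, as an engineer would, in place of code of your own. Each camera call takes 0.05 s, during which the arm holds its last target. There are 200 camera calls.

## Working session

There is one attempt and no reset: what is moved stays moved. The work goes in short steps, Python scripts to look and compute and a shell command to move; the robot and the scene stay as the last step left them, time stands still between calls to the robot, and variables do not carry over. Pictures are saved under pics/ and viewed, at most 10 in all, crops included, and the job is handed in when it is done.

```bash
mkdir -p pics
python3 - <<'E'
from plant import manip,cams
import cv2,numpy as np
for n in ("scene","top"):
    cv2.imwrite(f"pics/{n}0.png",cams.capture(n)[:,:,::-1])
    c=cams.calibration(n); print(n,c["fov_y"],c["cx"],c["cy"],np.round(c["world_from_camera"],4).tolist())
s=manip.read_state();print(manip.pinch_z,s["clock"],s["position"],s["ee_rot"],s["ft_force"],s["grip_width"])
E
```

```text
scene 55.77812407906009 328.56440013704855 242.5105614313756 [[0.8681, 0.4275, -0.2522, 0.8039], [0.4963, -0.7501, 0.437, -0.3186], [-0.0023, -0.5045, -0.8634, 0.8298], [0.0, 0.0, 0.0, 1.0]]
top 42.622642711681635 323.5148160643066 232.72329651146958 [[0.0005, -0.9913, 0.1316, 0.4138], [-0.9995, -0.0045, -0.0302, 0.0966], [0.0306, -0.1315, -0.9908, 1.3318], [0.0, 0.0, 0.0, 1.0]]
0.0187 0.1 [ 0.28093974 -0.55767769  0.2380017 ] [-1.79907532e+02  8.61302606e-03  2.67478155e+01] [-0.60898488 -0.35814017  0.2344083 ] 0.08801019544740478
```

View pics/top0.png

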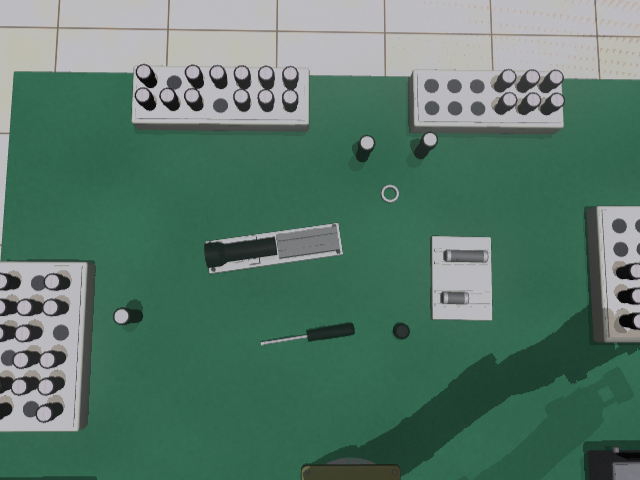

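View pics/scene0.png

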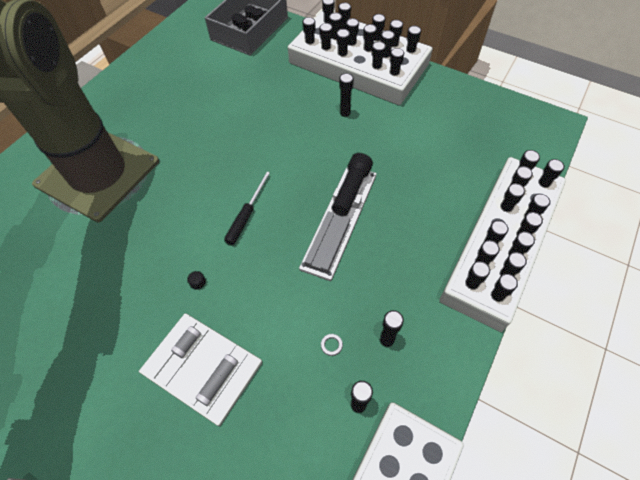

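The top view shows the tray at the right: cartridge at about (466,256), short cell at (454,297). The jig has its head at left (207,253), mouth near (276,245) and trough out to (340,238), so insertion runs image-left, about +y. In the scene view the trough is at (330,240) and the cartridge at (217,378), which agrees.

```bash
cat > h.py <<'E'
import cv2,numpy as np
from scipy.spatial.transform import Rotation as R
from plant import manip,cams
def ray(c,u,v,fish=False):
    f=240/np.tan(np.radians(c["fov_y"]/2)); x,y=u-c["cx"],v-c["cy"]
    if fish:
        r=np.hypot(x,y); t=r/f; d=np.array([x/r*np.sin(t),y/r*np.sin(t),np.cos(t)]) if r>0 else np.array([0,0,1.])
    else: d=np.array([x/f,y/f,1.])
    T=np.array(c["world_from_camera"]); return T[:3,3],T[:3,:3]@d
def on(c,u,v,z,fish=False):
    o,d=ray(c,u,v,fish); return o+d*(z-o[2])/d[2]
def tool(p):  # world point -> tool frame, mm
    s=manip.read_state(); M=R.from_euler('xyz',s["ee_rot"],degrees=True).as_matrix()
    return M.T@(np.array(p)-s["position"])*1000
E
python3 - <<'E'
from h import *
im=cv2.imread("pics/top0.png"); c=cams.calibration("top")
hsv=cv2.cvtColor(im,cv2.COLOR_BGR2HSV)
a=im[220:330,425:500]; b=im[215:280,195:350]
A=cv2.resize(a,None,fx=5,fy=5,interpolation=cv2.INTER_CUBIC);B=cv2.resize(b,None,fx=5,fy=5,interpolation=cv2.INTER_CUBIC)
o=np.zeros((560,800,3),np.uint8); B=cv2.resize(B,(480,201));A=A[:550]
o[:550,:375]=A; B=cv2.resize(b,(420,176),interpolation=cv2.INTER_CUBIC); o[:176,378:798]=B
cv2.imwrite("pics/crop.png",o)
def rect(m,off):
    cs=cv2.findContours(m,cv2.RETR_EXTERNAL,cv2.CHAIN_APPROX_NONE)[0]
    for k in sorted(cs,key=cv2.contourArea)[::-1][:3]:
        r=cv2.minAreaRect(k); bp=cv2.boxPoints(r)+off; print(cv2.contourArea(k),np.round(bp,1).tolist())
g=hsv[...,2]; s=hsv[...,1]
print("cells");rect(((g[220:330,436:489]<190)&(s[220:330,436:489]<60)).astype(np.uint8)*255,[436,220])
print("trough");rect(((g[215:280,195:350]<185)&(g[215:280,195:350]>75)&(s[215:280,195:350]<60)).astype(np.uint8)*255,[195,215])
print("tube");rect(((g[215:280,195:350]<60)).astype(np.uint8)*255,[195,215])
for n,u,v,z in [("cart",466,256,.028),("short",454.5,297.5,.028),("mouth",276,245.5,.06),("troughend",340,238,.035)]: print(n,on(c,u,v,z))
E
```

```text
cells
4279.0 [[436.0, 236.0], [488.0, 236.0], [488.0, 320.0], [436.0, 320.0]]
trough
2806.0 [[204.5, 241.2], [338.0, 222.1], [342.7, 254.6], [209.1, 273.7]]
0.0 [[341.0, 246.0], [341.0, 246.0], [341.0, 243.0], [341.0, 243.0]]
tube
1279.5 [[203.0, 243.6], [274.1, 234.7], [277.1, 259.0], [206.0, 267.9]]
cart [ 0.53801487 -0.24870559  0.028     ]
short [ 0.44948534 -0.22143512  0.028     ]
mouth [0.55548688 0.15649051 0.06      ]
troughend [0.57485283 0.02199162 0.035     ]
```

View pics/crop.png

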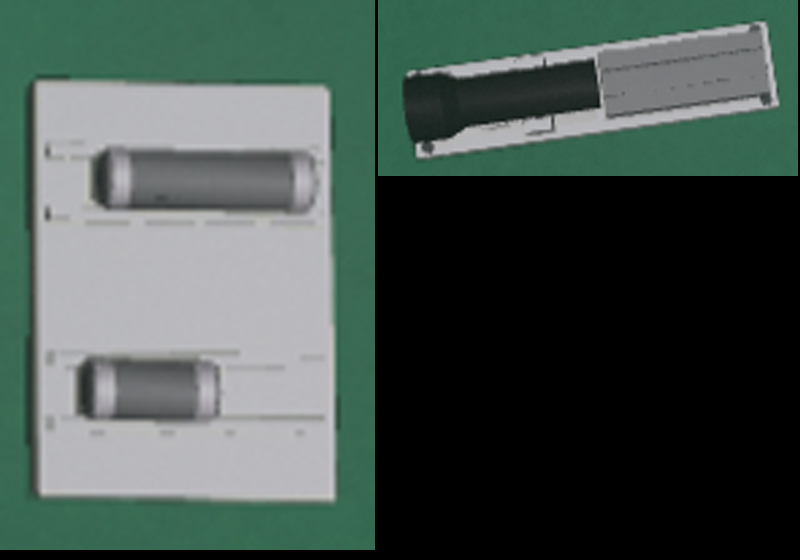

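Run:
```python
from h import *
c=cams.calibration("top")
n=on(c,278,246.7,.032);f=on(c,339.1,238.4,.032)
d=(n-f)[:2];print(n,f,np.hypot(*d),np.degrees(np.arctan2(d[1],d[0])))
l=on(c,425+119/5,220+179/5,.035);r=on(c,425+303/5,220+181/5,.035);d=(l-r)[:2];print(l,r,np.degrees(np.arctan2(d[1],d[0])))
print(tool([.538,-.249,.16]))
```

```text
[0.55606312 0.15354744 0.032     ] [0.57435814 0.02374221 0.032     ] 0.13108816334602905 98.02254299049984
[ 0.53764946 -0.20994741  0.035     ] [ 0.5370633  -0.28898101  0.035     ] 89.57506871646856
[ 368.49036634 -159.82829972   78.20435007]
```

```bash
python3 -m creep '[[[46,-20,10,0,0,-7.5,0],[92,-40,20,0,0,-15,0],[138,-60,30,0,0,-23,0],[184,-80,39,0,0,-31,0],[230,-100,49,0,0,-39,0],[276,-120,58,0,0,-47,0],[322,-140,68,0,0,-55,0],[368,-160,78,0,0,-63,0],[368,-160,78,0,0,-63,0],[368,-160,78,0,0,-63,0],[368,-160,78,0,0,-63,0]]]'
python3 - <<'E'
from h import *
s=manip.read_state();c=cams.calibration("wrist");im=cams.capture("wrist")[:,:,::-1]
cv2.imwrite("pics/w1.png",im);print(s["clock"],s["position"],s["ee_rot"],c["fov_y"],c["cx"],c["cy"],np.round(c["world_from_camera"],3).tolist())
E
```

```text
clock: 1.2
position: [0.5366, -0.2514, 0.1604]
ee_rot: [-179.9, 0.1, 89.6]
ft_force: [-0.2, -0.6, 0.2]
grip_width: 0.0881
gripper_force: 0.0
1.2 [ 0.53659721 -0.25140072  0.1604452 ] [-1.79892946e+02  8.65044704e-02  8.96060582e+01] 65.70646984690485 317.54725032461505 242.2041985009339 [[1.0, -0.006, -0.005, 0.537], [-0.008, -0.957, -0.292, -0.178], [-0.003, 0.292, -0.957, 0.306], [0.0, 0.0, 0.0, 1.0]]
```

View pics/w1.png

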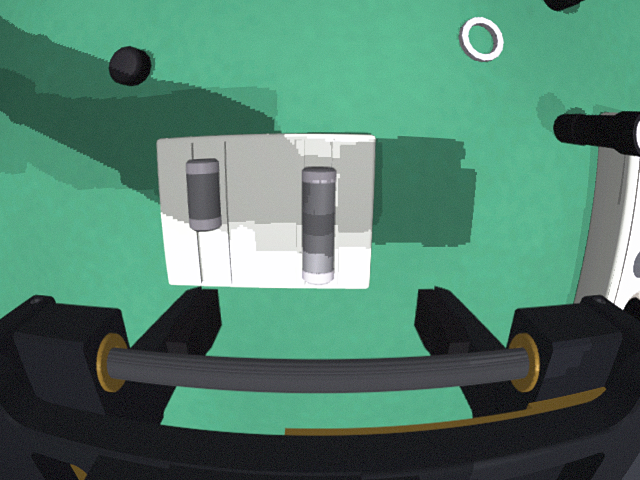

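The wrist view shows the cartridge at columns 302–335 and rows 167–283, almost straight up-down, with the short cell at (204,195).

Run:
```python
from h import *
c=cams.calibration("wrist")
im=cv2.imread("pics/w1.png")
for row in (185,200,250,270):
    g=cv2.cvtColor(im,cv2.COLOR_BGR2GRAY)[row,285:352].astype(int); print(row,g.tolist()) if row in(200,250) else 0
for u,v in [(319,176),(318,278),(319,168),(318,283)]: p=on(c,u,v,.030,True);print(p,tool(p))
```

```text
200 [184, 183, 181, 179, 182, 181, 180, 185, 183, 179, 183, 179, 180, 180, 184, 184, 151, 78, 67, 76, 76, 83, 81, 99, 100, 106, 106, 112, 111, 116, 110, 117, 121, 116, 119, 122, 124, 121, 124, 124, 118, 121, 112, 112, 107, 104, 102, 98, 85, 92, 179, 243, 231, 184, 183, 181, 182, 183, 182, 182, 179, 183, 183, 181, 183, 180, 181]
250 [229, 227, 226, 226, 227, 225, 228, 226, 228, 227, 229, 228, 227, 229, 228, 233, 217, 164, 94, 83, 91, 93, 97, 103, 106, 107, 113, 112, 115, 115, 119, 120, 122, 120, 124, 120, 119, 121, 118, 117, 112, 108, 109, 104, 103, 99, 95, 83, 99, 184, 255, 255, 255, 245, 255, 255, 254, 254, 254, 254, 254, 254, 254, 254, 254, 254, 254]
[ 0.53685981 -0.21091499  0.03      ] [ 41.42360105   0.36031026 130.56241646]
[ 0.53543312 -0.29237272  0.03      ] [-40.04287513  -0.40622305 130.71648538]
[ 0.53690818 -0.20490958  0.03      ] [ 47.42919675   0.36001177 130.55114865]
[ 0.53539692 -0.29674381  0.03      ] [-44.4141069   -0.40699447 130.72468833]
```

```bash
python3 -m creep '[[[1,0,40,0,0,0,0],[1,0,80,0,0,0,0],[1,0,115,0,0,0,0],[1,0,138,0,0,0,0],[1,0,138,0,0,0,0],[1,0,138,0,0,0,180],[1,0,138,0,0,0,180],[1,0,138,0,0,0,255],[1,0,138,0,0,0,255],[1,0,138,0,0,0,255],[1,0,138,0,0,0,255],[1,0,138,0,0,0,255]]]' 15
```

```text
clock: 2.45
position: [0.538, -0.2486, 0.0228]
ee_rot: [180.0, 0.0, 89.8]
ft_force: [-0.5, -0.8, -0.1]
grip_width: 0.0339
gripper_force: 0.0
```

```bash
python3 -m creep '[[[0,0,0,0,0,0,255],[0,0,0,0,0,0,255],[0,0,0,0,0,0,255],[0,0,0,0,0,0,255],[0,0,-10,0,0,0,255],[0,0,-40,0,0,0,255],[0,0,-80,0,0,0,255],[0,0,-118,0,0,0,255],[0,0,-118,0,0,0,255]]]' 15
python3 - <<'E'
from h import *
# trough lay point: mouth from trough near end (x=-3)
n=np.array([.55606,.15355]);f=np.array([.57436,.02374]);d=(n-f)/np.hypot(*(n-f));m=n+d*.003
lay=m-d*.065;print(m,lay,tool([*lay,.14]),np.degrees(np.arctan2(d[1],d[0])))
E
```

```text
clock: 3.35
position: [0.5423, -0.2495, 0.1464]
ee_rot: [179.3, 0.2, 89.7]
ft_force: [0.8, 0.5, -1.0]
grip_width: 0.0255
gripper_force: 15.0
[0.55564122 0.15652063] [0.56471489 0.09215706] [341.73429998  20.7808702    5.5967541 ] 98.02440780974712
```

```bash
python3 -m creep '[[[40,5,0,0,0,-1,255],[80,11,0,0,0,-2,255],[120,16,0,0,0,-4,255],[160,22,0,0,0,-5,255],[200,27,0,0,0,-6,255],[240,33,0,0,0,-7,255],[270,37,0,0,0,-8.3,255],[270,37,0,0,0,-8.3,255],[270,37,0,0,0,-8.3,255],[270,37,0,0,0,-8.3,255]]]'
python3 - <<'E'
from h import *
s=manip.read_state();c=cams.calibration("wrist");im=cams.capture("wrist")[:,:,::-1]
cv2.imwrite("pics/w2.png",im);np.save("w2c.npy",c,allow_pickle=True);print(s["clock"],s["position"],s["ee_rot"])
E
```

```text
clock: 4.35
position: [0.5759, 0.0194, 0.1403]
ee_rot: [-180.0, 0.1, 97.9]
ft_force: [1.0, 0.2, -1.9]
grip_width: 0.0258
gripper_force: 15.0
4.35 [0.57589996 0.01935071 0.140316  ] [-1.79950803e+02  8.22663229e-02  9.79325784e+01]
```

View pics/w2.png

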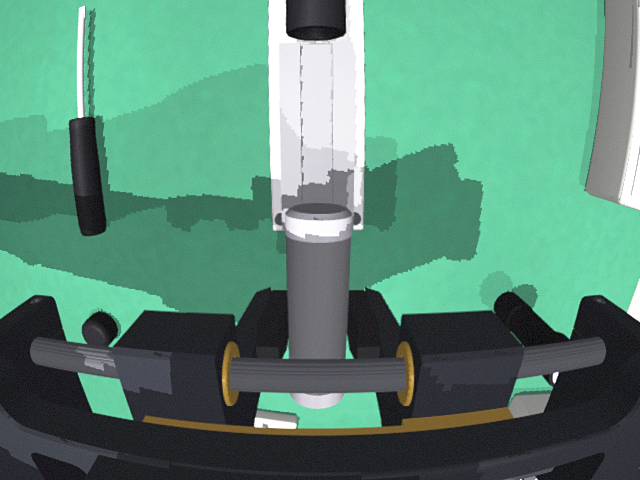

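The wrist view shows the trough straight ahead with guide-rib lines at columns about 301 and 332, the tube mouth edge at row 38 (columns 287–345), and the cartridge held square, front end at about (319,220).

Run:
```python
from h import *
c=np.load("w2c.npy",allow_pickle=True).item()
g=cv2.cvtColor(cv2.imread("pics/w2.png"),cv2.COLOR_BGR2GRAY)
for r in (60,110): print(r,g[r,265:370].tolist())
P=lambda u,v,z:np.round(tool(on(c,u,v,z,True)),1)
for u,v in [(301,50),(332,50),(301,180),(333,180)]: print(u,v,P(u,v,.035))
print("mouth sides",P(287,25,.0445),P(345,25,.0445),"trough near end",P(317,41,.03))
print("cart front top",P(319,209,.14), P(319,236,.14))
```

```text
60 [175, 168, 164, 232, 255, 255, 255, 255, 255, 255, 255, 255, 255, 255, 241, 237, 239, 239, 239, 238, 239, 239, 238, 238, 239, 239, 240, 239, 239, 239, 239, 239, 239, 242, 229, 174, 238, 239, 237, 236, 238, 238, 237, 237, 237, 234, 237, 237, 237, 237, 235, 237, 237, 237, 236, 237, 237, 236, 238, 238, 237, 237, 236, 238, 237, 238, 222, 213, 235, 239, 237, 239, 239, 238, 238, 238, 238, 237, 238, 238, 237, 238, 239, 239, 239, 238, 239, 238, 239, 238, 242, 255, 255, 255, 255, 255, 255, 255, 255, 204, 173, 177, 176, 174, 178]
110 [158, 155, 154, 156, 233, 255, 255, 255, 255, 255, 255, 255, 255, 255, 248, 223, 222, 241, 243, 241, 242, 242, 243, 242, 242, 244, 243, 243, 243, 242, 243, 242, 243, 246, 247, 198, 164, 234, 238, 238, 237, 239, 238, 238, 238, 238, 238, 238, 239, 238, 239, 238, 239, 238, 239, 238, 237, 239, 238, 238, 236, 237, 236, 238, 237, 240, 231, 199, 243, 244, 242, 243, 242, 243, 242, 243, 242, 242, 242, 242, 241, 242, 242, 241, 241, 241, 240, 242, 240, 239, 238, 246, 255, 255, 255, 255, 255, 255, 255, 241, 176, 176, 178, 176, 181]
301 50 [130.8 -11.8 105.2]
332 50 [130.8   8.7 105.2]
301 180 [ 42.  -12.1 105.3]
333 180 [ 42.    9.6 105.3]
mouth sides [146.2 -20.4  95.7] [146.1  16.7  95.6] trough near end [138.4  -1.3 110.2]
cart front top [43.7 -0.2  0.3] [32.5 -0.2  0.3]
```

```bash
python3 -m creep '[[[40,-1.3,0,0,0,0,255],[77,-1.3,0,0,0,0,255],[77,-1.3,0,0,0,0,255],[77,-1.3,40,0,0,0,255],[77,-1.3,70,0,0,0,255],[77,-1.3,85,0,0,0,255],[77,-1.3,92,0,0,0,255],[77,-1.3,97,0,0,0,255],[77,-1.3,100,0,0,0,255],[77,-1.3,100,0,0,0,255],[77,-1.3,100,0,0,0,255],[77,-1.3,100,0,0,0,255]]]'
```

```text
clock: 5.6
position: [0.5645, 0.0973, 0.0414]
ee_rot: [179.9, -0.0, 98.0]
ft_force: [0.5, 0.5, -0.5]
grip_width: 0.0255
gripper_force: 15.0
```

```bash
python3 -m creep '[[[0,0,1,0,0,0,255],[0,0,2,0,0,0,255],[0,0,2,0,0,0,255],[0,0,2,0,0,0,255]]]'
```

```text
clock: 6.0
position: [0.564, 0.0972, 0.0387]
ee_rot: [-180.0, 0.0, 98.0]
ft_force: [1.2, 0.1, -0.9]
grip_width: 0.0253
gripper_force: 15.0
```

```bash
python3 -m creep '[[[0,0,0.7,0,0,0,255],[0,0,0.7,0,0,0,255],[0,0,0.7,0,0,0,0],[0,0,0.7,0,0,0,0],[0,0,0.7,0,0,0,0],[0,0,0.7,0,0,0,0],[0,0,0.7,0,0,0,0],[0,0,0.7,0,0,0,0],[0,0,-20,0,0,0,0],[0,0,-60,0,0,0,0],[-45,0,-65,0,0,0,0],[-70,0,-65,0,0,0,0]]]'
python3 -m creep '[[[0,0,0,0,0,0,255],[0,0,0,0,0,0,255],[0,0,0,0,0,0,255],[0,0,0,0,0,0,255],[0,0,0,0,0,0,255],[0,0,0,0,0,0,255],[0,0,0,0,0,0,255],[0,0,0,0,0,0,255],[0,0,0,0,0,0,255],[0,0,0,0,0,0,255]]]'
python3 - <<'E'
from h import *
im=cams.capture("wrist")[:,:,::-1]
cv2.imwrite("pics/w3.png",im);np.save("w3c.npy",cams.calibration("wrist"),allow_pickle=True)
E
```

```text
clock: 7.2
position: [0.5752, 0.0252, 0.1054]
ee_rot: [179.8, 0.1, 98.0]
ft_force: [1.3, -1.7, 0.0]
grip_width: 0.0882
gripper_force: 0.0
clock: 8.2
position: [0.5739, 0.0279, 0.1037]
ee_rot: [180.0, 0.0, 98.0]
ft_force: [0.7, -0.1, -0.7]
grip_width: 0.0103
gripper_force: 0.0
```

View pics/w3.png

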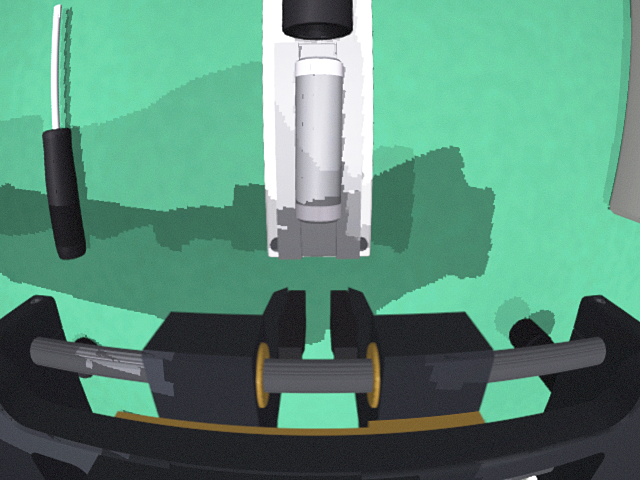

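The cartridge lies straight in the trough at columns 296–342, rows 58–220, in line with the tube; the fingers are nearly shut and behind it.

```bash
python3 - <<'E'
from h import *
c=np.load("w3c.npy",allow_pickle=True).item()
P=lambda u,v,z:np.round(tool(on(c,u,v,z,True)),1)
print("rear",P(319,220,.045),"front",P(319,58,.054),"mouth",P(319,41,.030))
print("side",P(296,130,.045),P(342.5,130,.045))
E
python3 -m creep '[[[0,0,30,0,0,0,255],[0,0,50,0,0,0,255],[0,0,60,0,0,0,255],[0,0,63.5,0,0,0,255],[0,0,63.5,0,0,0,255],[0,0,63.5,0,0,0,255],[0,0,63.5,0,0,0,255]]]' 20
```

```text
rear [25.  -0.  58.7] front [ 1.136e+02 -1.000e-01  4.970e+01] mouth [129.    0.   73.7]
side [ 75.4 -12.5  58.7] [75.4 12.7 58.7]
clock: 8.95
position: [0.5745, 0.028, 0.0411]
ee_rot: [179.9, 0.0, 98.0]
ft_force: [-0.5, -1.0, 0.7]
grip_width: 0.0004
gripper_force: 0.0
```

```bash
python3 -m creep '[[[5,0,0,0,0,0,255],[10,0,0,0,0,0,255],[14,0,0,0,0,0,255],[18,0,0,0,0,0,255],[22,0,0,0,0,0,255],[26,0,0,0,0,0,255],[30,0,0,0,0,0,255],[34,0,0,0,0,0,255],[38,0,0,0,0,0,255],[42,0,0,0,0,0,255],[46,0,0,0,0,0,255],[50,0,0,0,0,0,255]]]'
```

```text
clock: 10.15
position: [0.5668, 0.0777, 0.0402]
ee_rot: [-180.0, 0.0, 98.0]
ft_force: [0.0, -0.9, 0.5]
grip_width: 0.0003
gripper_force: 0.3
```

```bash
python3 -m creep '[[[2,0,0,0,0,0,255],[4,0,0,0,0,0,255],[6,0,0,0,0,0,255],[8,0,0,0,0,0,255],[10,0,0,0,0,0,255],[10,0,0,0,0,0,255]]]'
```

```text
clock: 10.75
position: [0.5655, 0.0869, 0.0402]
ee_rot: [-180.0, 0.0, 98.0]
ft_force: [-0.6, -2.1, 1.8]
grip_width: 0.0003
gripper_force: 0.9
```

```bash
python3 -m creep '[[[2,0,0,0,0,0,255],[4,0,0,0,0,0,255],[6,0,0,0,0,0,255],[8,0,0,0,0,0,255],[10,0,0,0,0,0,255],[12,0,0,0,0,0,255],[12,0,0,0,0,0,255]]]'
```

```text
clock: 11.45
position: [0.5639, 0.0979, 0.0404]
ee_rot: [-180.0, 0.1, 98.0]
ft_force: [-0.2, -4.7, 2.4]
grip_width: 0.0002
gripper_force: 2.5
```

```bash
python3 -m creep '[[[2,0,0,0,0,0,255],[4,0,0,0,0,0,255],[6,0,0,0,0,0,255],[8,0,0,0,0,0,255],[10,0,0,0,0,0,255],[11,0,0,0,0,0,255],[12,0,0,0,0,0,255],[12,0,0,0,0,0,255]]]'
```

```text
clock: 12.25
position: [0.5621, 0.1099, 0.0402]
ee_rot: [-180.0, 0.1, 98.0]
ft_force: [2.0, -4.3, 3.0]
grip_width: 0.0003
gripper_force: 2.5
```

```bash
for i in 1 2; do echo; done; python3 -m creep '[[[1,0,0,0,0,0,255],[2,0,0,0,0,0,255],[2,0,0,0,0,0,255]]]'
```

```text
clock: 12.55
position: [0.5618, 0.1121, 0.0402]
ee_rot: [-180.0, 0.1, 98.0]
ft_force: [0.5, -5.3, 3.0]
grip_width: 0.0004
gripper_force: 2.5
```

```bash
python3 -m creep '[[[1,0,0,0,0,0,255],[2,0,0,0,0,0,255],[2,0,0,0,0,0,255]]]'
```

```text
clock: 12.85
position: [0.5615, 0.1142, 0.0402]
ee_rot: [-180.0, 0.1, 98.0]
ft_force: [0.5, -4.6, 3.0]
grip_width: 0.0001
gripper_force: 2.5
```

```bash
python3 -m creep '[[[1,0,0,0,0,0,255],[2,0,0,0,0,0,255],[2,0,0,0,0,0,255]]]'
```

```text
clock: 13.15
position: [0.5612, 0.1163, 0.0402]
ee_rot: [-180.0, 0.1, 98.0]
ft_force: [0.3, -4.5, 2.7]
grip_width: 0.0007
gripper_force: 2.5
```

```bash
python3 -m creep '[[[1,0,0,0,0,0,255],[2,0,0,0,0,0,255],[2,0,0,0,0,0,255]]]'
```

```text
clock: 13.45
position: [0.5609, 0.1185, 0.0402]
ee_rot: [-180.0, 0.1, 98.0]
ft_force: [0.7, -4.7, 2.2]
grip_width: 0.0006
gripper_force: 2.5
```

```bash
python3 -m creep '[[[1,0,0,0,0,0,255],[2,0,0,0,0,0,255],[2,0,0,0,0,0,255]]]'
```

```text
clock: 13.75
position: [0.5606, 0.1206, 0.0401]
ee_rot: [-180.0, 0.0, 98.0]
ft_force: [1.2, -4.6, 1.3]
grip_width: 0.0001
gripper_force: 2.4
```

```bash
python3 -m creep '[[[1,0,0,0,0,0,255],[2,0,0,0,0,0,255],[2,0,0,0,0,0,255]]]'
```

```text
clock: 14.05
position: [0.5604, 0.1216, 0.0401]
ee_rot: [-180.0, 0.1, 98.0]
ft_force: [0.8, -5.6, 1.7]
grip_width: 0.0004
gripper_force: 3.2
```

```bash
python3 -m creep '[[[1,0,0,0,0,0,255],[1,0,0,0,0,0,255]]]'
```

```text
clock: 14.25
position: [0.5604, 0.1218, 0.0402]
ee_rot: [-180.0, 0.2, 98.0]
ft_force: [1.6, -7.7, 1.9]
grip_width: 0.0003
gripper_force: 3.8
```

```bash
python3 -m creep '[[[1,0,0,0,0,0,255],[1,0,0,0,0,0,255],[1,0,0,0,0,0,255]]]'
```

```text
clock: 14.55
position: [0.5603, 0.122, 0.0401]
ee_rot: [-179.9, 0.2, 97.9]
ft_force: [1.6, -8.0, 2.5]
grip_width: 0.0004
gripper_force: 4.4
```

```bash
python3 -m creep '[[[1,0,0,0,0,0,255],[1,0,0,0,0,0,255],[1,0,0,0,0,0,255]]]'
```

```text
clock: 14.85
position: [0.5603, 0.1222, 0.0401]
ee_rot: [-179.9, 0.3, 97.9]
ft_force: [1.6, -9.9, 2.6]
grip_width: 0.0001
gripper_force: 5.0
```

```bash
python3 -m creep '[[[1,0,0,0,0,0,255],[2,0,0,0,0,0,255],[2,0,0,0,0,0,255],[2,0,0,0,0,0,255]]]'
```

```text
clock: 15.25
position: [0.5602, 0.1226, 0.0401]
ee_rot: [-179.9, 0.4, 97.8]
ft_force: [2.2, -12.5, 2.9]
grip_width: 0.0006
gripper_force: 6.2
```

```bash
python3 -m creep '[[[-3,0,0,0,0,0,255],[-6,0,0,0,0,0,255],[-12,0,0,0,0,0,255],[-30,0,0,0,0,0,255],[-50,0,-20,0,0,0,255],[-65,0,-60,0,0,0,255],[-65,0,-65,0,0,0,255],[-65,0,-65,0,0,0,255],[-65,0,-65,0,0,0,255]]]'
python3 - <<'E'
from h import *
im=cams.capture("wrist")[:,:,::-1]
cv2.imwrite("pics/w4.png",im);np.save("w4c.npy",cams.calibration("wrist"),allow_pickle=True)
E
```

```text
clock: 16.15
position: [0.5682, 0.0652, 0.1046]
ee_rot: [-180.0, -0.1, 98.2]
ft_force: [0.3, 0.1, -0.2]
grip_width: 0.0009
gripper_force: 0.0
```

View pics/w4.png

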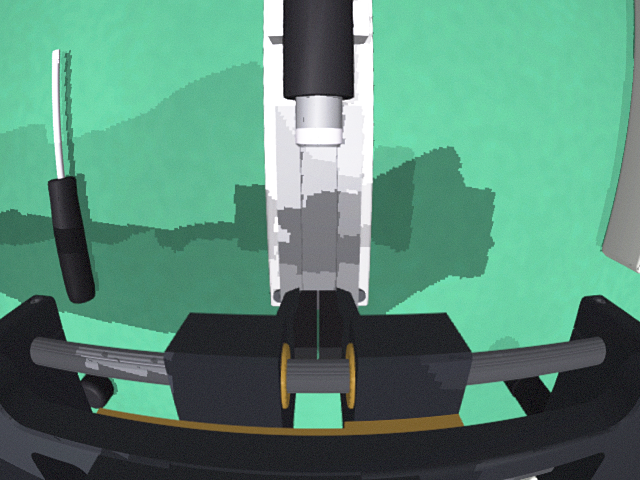

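The cartridge sits in the tube with its rear end at row 146 (columns 297–343) and the trough's inner end at row 106.

Run:
```python
from h import *
c=np.load("w4c.npy",allow_pickle=True).item()
P=lambda u,v,z:np.round(tool(on(c,u,v,z,True)),1)
print("rear",P(319,146,.043),P(319,143,.043),"mouth via trough",P(282,106,.030)+[3,0,0],"via tube top",P(319,99,.063))
```

```text
rear [66.4 -0.  61.3] [68.1 -0.  61.3] mouth via trough [ 92.9 -21.5  74.4] via tube top [90.8 -0.1 41.3]
```

```bash
python3 -c "
from plant import manip
print(manip.hand_in())"
```

```text
the job is handed in; nothing more can be done
None
```

The long cartridge is in the torch tube against the hidden contact, about 64 mm deep with about 26 mm showing: force rose to 12.5 N over a drag of about 4.6 N, so roughly 8 N on the plate. It is released and handed in after about 16 s, with nothing else touched.

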